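# Make the little tiled oven ready to heat

## Task

Get the bake oven ready to heat: move the lidded pot out of the door's way and stand it in the middle of the round cork trivet, keeping it upright all along, then push the oven door fully home so that it stays shut on its catch. After that turn the black regulator knob on the sloping control box until its white pointer points at the red mark, and only then slide the yellow forked lock all the way over the knob. Leave the mug, jar, oil bottle, pepper mill and canister where they stand.

Things in the scene. Friction and masses are not known exactly. Their poses are not given: they have to be found in the camera images.
- oven: fixed white tiled bake oven with a black iron top, 260 (x, depth) by 340 (y) by 250 mm high; origin: centre of its underside; its front face is at x = -130 mm, looking along its -x. The iron top (230 to 250 mm high) has an eave jutting 40 mm out before the front face, 23 mm past the outer face of the shut door
- oven_door (a joint): black iron oven door, upright hinge at the oven's +y side, rad: 0 = shut, 1.57 = open square to the front, limit 1.9. Panel 250 mm from hinge to free edge, 14 mm thick, 35 to 205 mm above the table. A sprung roller catch resists (about 10 N at the push plate) from 0.06 rad, and snaps the door to 0 once past 0.03 rad; short of that it pushes it back out
- door_hinge (a point): point on the door's hinge axis (vertical, in the middle of the panel's thickness), 120 mm above the table; its x axis is normal to the door, pointing to the inner face, and its y axis points from the free edge to the hinge
- door_push (a point): centre of the brass push plate's face on the door's outer side; plate 60 mm wide, 90 mm tall; 200 mm from the hinge axis, 13 mm out from the panel's mid-plane, 120 mm above the table; axes as door_hinge: push along +x. A small white door knob stands out 35 mm from the mid-plane, 90 mm from the hinge, 170 mm above the table
- pot: loose white round pot with a blue lid (one rigid piece), 114 mm across, 113 mm high, about 0.55 kg; origin: centre of its underside. Handle: a light wooden bar along its x axis, 84 mm long, 14 mm wide, 14 mm thick, centred 106 mm above the underside, 30 mm free above the lid (lid top at 76 mm); two posts at x = +-32 mm
- trivet: fixed round cork trivet, 132 mm across, 8 mm thick; origin: centre of its underside; its top is 8 mm above the table
- panel: sloping white face of the fixed control box, 130 mm (x, up the slope) by 240 mm (y); origin: the centre of the face's surface, 80 mm above the table; its z is the outward normal, which leans 30 degrees from vertical towards the robot side; the knob's axis stands at x = 0, y = +40 mm, the red mark is painted at x = 0, y = +92 mm. The box reaches about 60 mm before and behind the origin
- knob (a joint): regulator knob angle, rad, growing clockwise as seen looking down on the panel; at 1.4 the white pointer points straight at the red mark (along the panel's +y)
- knob_grip (a point): point on the knob's axis 28 mm out from the panel, in the middle of the black grip bar, which is 64 mm long, 14 mm wide and stands from 9 to 40 mm out from the panel. The point turns with the knob: its z is the knob's axis (outward); the bar lies along the panel's y at 1.4 and is turned from it by the rest of the angle
- lock (a joint): travel of the yellow forked slide lock along the panel's +y, m: 0 = clear of the knob, 0.055 = fully over it, with a prong either side of the knob's bar
- lock_tab (a point): middle of the lock's upright tab, 35 mm out from the panel; the tab is 44 mm (panel x) by 14 mm (panel y) and stands from 20 to 49 mm out from the panel; the prongs reach 57 mm ahead (+y) of it, 11 to 19 mm out from the panel; axes as panel
- mug: bystander: white mug, 76 mm across, 80 mm high; origin: centre of its underside
- jar: bystander: amber jar with red cap, 68 mm across, 85 mm high; origin: centre of its underside
- oil: bystander: green oil bottle, 64 mm across, 220 mm high; origin: centre of its underside
- mill: bystander: dark wooden pepper mill, 60 mm across, 165 mm high; origin: centre of its underside
- canister: bystander: white and blue canister, 84 mm across, 120 mm high; origin: centre of its underside
Not all that is in view belongs to the job. What is shaped like the pot but orange or pink is not meant.

How it is judged (in metres and radians):
On the way, in this order (a step that is already met when the one before it is completed fails the run):
1. the pot stands upright on the cork trivet, let go (horizontal distance between pot and trivet below 0.03 m and z of pot in the frame of trivet between 0.004 and 0.014 m and angle between pot's own z axis and vertical below 0.1 rad and contact force between the fingers and pot below 0.1 N and linear speed of pot below 0.02 m/s), for 0.2 s.
2. the door is shut on its catch (value of joint oven_door below 0.015 rad), for 0.3 s.
3. the knob points at the red mark (value of joint knob between 1.3 and 1.5 rad), for 0.2 s.
4. the lock is slid fully over the knob (all of step 3 and value of joint lock above 0.048 m), for 0.2 s.
At the end, for the whole second after the job is handed in: The pot stands still and upright (within 0.1 rad) on the trivet, its centre within 30 mm of the trivet's; the oven door is shut on its catch (under 0.015 rad); the knob reads 1.3 to 1.5 rad; the lock is slid at least 48 of its 55 mm over the knob (all of step 4 and horizontal distance between pot and trivet below 0.03 m and z of pot in the frame of trivet between 0.004 and 0.014 m and angle between pot's own z axis and vertical below 0.1 rad and value of joint oven_door below 0.015 rad and linear speed of pot below 0.02 m/s); the robot touches nothing.
It fails at once if the pot is tipped by more than about 30 degrees (angle between pot's own z axis and vertical above 0.52 rad).
It fails at once if a bystander (mug, jar, oil bottle, pepper mill, canister) is shifted by more than 25 mm or knocked over (distance of any of mug, jar, oil, mill, canister from where it was at the start of the episode above 0.025 m or angle between any of mug, jar, oil, mill, canister's own z axis and vertical above 0.5 rad).
It also fails if it takes over 72 s, if anything falls off the work surface, if the arm or the gripper's body presses on something with over 40 N, if the wrist force passes 120 N, or if a joint passes its speed limit or range.

## Robot

A 6-joint arm with a two-finger parallel gripper is mounted at the origin on the work surface. World frame = base frame: x ahead of the robot, y to its left, z up, the work surface at z = 0. Lengths are in m, angles in degrees, forces in N, time in s.
With the tool pointing down it reaches from about 0.3 to 0.75 m from the base axis. Payload 8.5 kg.
Tool frame: the origin (TCP) lies midway between the tips of the shut fingers; the grasp point (between the pads) lies grasp_offset behind it (grasp_offset is the distance from the TCP to the grasp point, in m); z points along the fingers, y is the line along which they close (so a half turn about z gives the same grasp; the last joint's range is limited). The gripper opens to 85 mm and grips with 20 to 120 N. Pads are 22 mm wide; open, the fingers measure 114 mm over their backs; the gripper's body (76 mm by 85 mm) begins 54 mm behind the grasp point. The pads swing forward as they close: fully open they stand 13 mm farther back than shut.
Start: joints at [62.091, 21.807, 74.336, -0, 83.858, -12.336], TCP at [0.148, 0.53, 0.231] pointing down, gripper open.
Joint ranges: [-178.18, 178.18], [-50.72, 133.34], [12.68, 142.11], [-81.47, 261.47], [9.98, 163.14], [-165.26, 165.26]. Speed limits (degrees/s): [136.94, 136.94, 180, 180, 180, 180].

## Interface

Orientations are given as a 3x3 rotation matrix whose columns are the frame's x, y, z axes.
In Python, from rig import observe, get_image, camera_params, close_job, grasp_offset gives the robot as it stands.
- The arm moves only by the shell command python3 -m handwheel 'ROWS' [OPENING] [FORCE]. ROWS is JSON, a list of rows, each a list of 2 entries, a list of its own where there are three numbers: the shift along the tool's x, y, z as a fraction of full scale, then the turn, a rotation vector about the tool's x, y, z as a fraction of full scale. In form: [[[dx, dy, dz], [ax, ay, az]], ...]. A call has 1 to 10 rows; each row is the pose to reach, as a shift and turn from the pose commanded when the call began, along the tool's axes at that moment, turning the shorter way round; what a row does not reach only later rows make up. Full scale, the value 1, is 0.5 m for a shift and pi rad for a turn. A row lasts 1/10 s, in which the tool goes at most 50 mm and 8.59 degrees, less where a joint would pass 70% of its speed; a pose out of reach is approached as far as the arm can. A call with a number of a shift or a turn outside -1 to 1 is refused whole. A call with a gripper value outside its range is refused whole. OPENING is the opening, from 0 (shut) to 1 (fully open), set as the call begins (- or left out, the last holds). The fingers move at their own pace and stop on an object; FORCE is the grip in N (left out, the last holds). Time passes only in rows, so rows that repeat a pose let the fingers close. It gives the time, the measured TCP pose, the force, the opening and the grip force at its end, in the units of the state.
- observe(): the state, without advancing time (a new reading comes with each control period).
- get_image(name): name is "side" or "top"; returns (picture, depth): 400x640x3 uint8, red, green, blue; 400x640 float32, m along the optical axis (not along the pixel's ray), 0 where there is no reading.
- camera_params(name): a dict with "K" (3x3 intrinsics, pixels), "R" (3x3) and "t" (3): a world point X has camera coordinates R X + t. Camera axes: x right, y down, z forward; pixel columns grow to the right and rows downward; lengths in m; the calibration is good to about 2 mm. A picture is of the moment at which its call begins. camera_params takes no time and is no camera call.
- close_job(): hands the job in; it is judged then, once.
The state is a dict: "time_s": time; "q": joint angles; "qvel": joint speeds; "joint_efforts": joint torques, N m; "position": TCP position; "tool_rot": TCP orientation; "ft_force": force on the tool from outside, world axes, zero at the start; "wrist_torque": the same for the moment, N m; "grip_width": finger opening in m; "gripper_force": force on a finger pad.
Only numpy, scipy, OpenCV 4.12 (cv2) and the standard library are available. Lean on these libraries where they do the work, as an engineer would, in place of code of your own. Each camera call takes 0.05 s, during which the arm holds its last target. There are 200 camera calls.

## Working session

There is one attempt and no reset: what is moved stays moved. The work goes in short steps, Python scripts to look and compute and a shell command to move; the robot and the scene stay as the last step left them, time stands still between calls to the robot, and variables do not carry over. Pictures are saved under pics/ and viewed, at most 10 in all, crops included, and the job is handed in when it is done.

```bash
mkdir -p pics; ls; python3 - <<'E'
from rig import *
import cv2,numpy as np
for n in("side","top"):
    im,d=get_image(n); np.savez(f"{n}0.npz",im=im,d=d); cv2.imwrite(f"pics/{n}0.png",im[:,:,::-1])
    p=camera_params(n); print(n,np.round(p["K"],1).tolist(),np.round(p["R"],3).tolist(),np.round(p["t"],3).tolist(), "C",np.round(-np.array(p["R"]).T@p["t"],3))
o=observe(); print(o, grasp_offset)
E
```

```text
pics
side [[372.3, 0.0, 325.8], [0.0, 372.3, 194.3], [0.0, 0.0, 1.0]] [[0.976, -0.218, 0.02], [-0.122, -0.618, -0.776], [0.181, 0.755, -0.63]] [-0.521, 0.153, 0.904] C [ 0.363 -0.702  0.699]
top [[393.2, 0.0, 325.0], [0.0, 393.2, 193.7], [0.0, 0.0, 1.0]] [[-0.004, -1.0, 0.001], [-0.977, 0.004, -0.213], [0.213, -0.001, -0.977]] [0.031, 0.538, 1.265] C [0.258 0.03  1.35 ]
{'time_s': 0.1, 'q': array([ 6.20909477e+01,  2.18379862e+01,  7.43800708e+01, -2.40469731e-03,
        8.38607535e+01, -1.23351765e+01]), 'qvel': array([-0.01256425, -0.08184515, -0.13211537, -0.01672332, -0.00977701,
        0.02714045]), 'joint_efforts': array([ 3.39805498e-03, -4.49217832e+01, -2.31655866e+01, -2.13222356e-04,
        3.63248633e-03, -3.35136633e-05]), 'position': array([0.14753746, 0.52955152, 0.23076751]), 'tool_rot': array([[-9.63286217e-01,  2.68475874e-01, -6.06954450e-04],
       [ 2.68476441e-01,  9.63285459e-01, -1.23505135e-03],
       [ 2.53088906e-04, -1.35266091e-03, -9.99999053e-01]]), 'ft_force': array([-0.1483148 , -0.88030564,  0.02418979]), 'wrist_torque': array([ 0.0110916 , -0.02193101, -0.04640925]), 'gripper_force': 0.0, 'grip_width': 0.0853138684190221} 0.0187
```

View pics/side0.png

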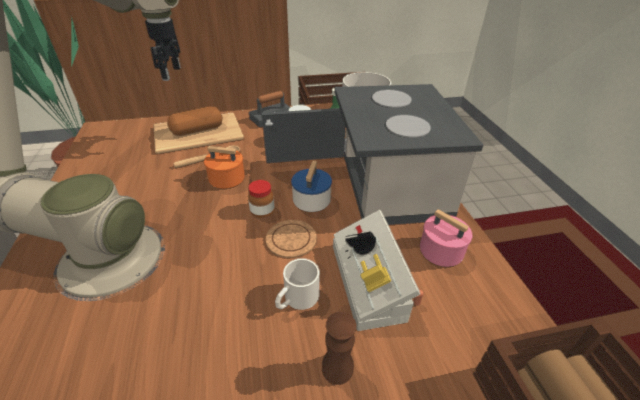

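View pics/top0.png

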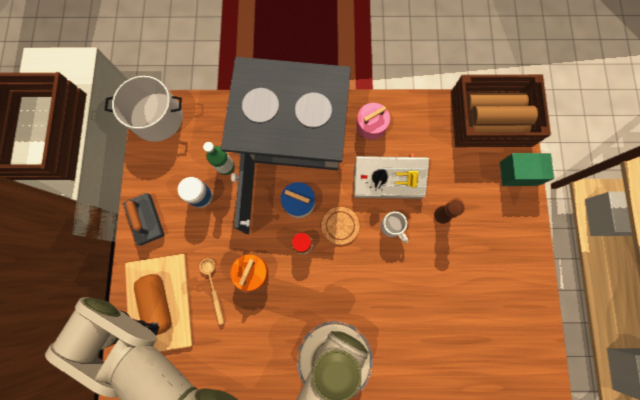

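```bash
cat > h.py <<'E'
import numpy as np,cv2
from rig import *
def cam(n):
    p=camera_params(n); return np.array(p["K"]),np.array(p["R"]),np.array(p["t"])
def plane(n,uv,z):
    K,R,t=cam(n); uv=np.atleast_2d(uv).astype(float); C=-R.T@t
    d=np.c_[uv,np.ones(len(uv))]@np.linalg.inv(K).T@R
    return C+d*((z-C[2])/d[:,2])[:,None]
def cloud(n,d):
    K,R,t=cam(n); v,u=np.mgrid[:400,:640]; 
    r=np.stack([u,v,np.ones_like(u)],-1)@np.linalg.inv(K).T
    return (r*d[...,None]-t)@R
def hsv(im): return cv2.cvtColor(im,cv2.COLOR_RGB2HSV)
def proj(n,X):
    K,R,t=cam(n); c=(np.atleast_2d(X)@R.T+t)@K.T; return c[:,:2]/c[:,2:]
def tomove(dp,R):  # world shift -> tool units
    return np.round(np.array(R).T@np.array(dp)/0.5,4)
E
python3 - <<'E'
from h import *
for n in("side","top"):
    f=np.load(n+"0.npz"); im,d=f["im"],f["d"]; P=cloud(n,d); H=hsv(im); h,s,v=H[...,0].astype(int),H[...,1].astype(int),H[...,2].astype(int)
    def rep(name,m,box):
        u0,v0,u1,v1=box; mm=np.zeros_like(m); mm[v0:v1,u0:u1]=m[v0:v1,u0:u1]; q=P[mm&(d>0)]
        vv,uu=np.nonzero(mm)
        print(n,name,mm.sum(),"px",uu.mean().round(1),vv.mean().round(1),"med",np.median(q,0).round(3),"lo",np.percentile(q,3,0).round(3),"hi",np.percentile(q,97,0).round(3)); return mm
    blue=(h>98)&(h<125)&(s>110)
    red=((h<6)|(h>174))&(s>170)
    yel=(h>20)&(h<34)&(s>140)&(v>120)
    if n=="top":
        rep("lid",blue,(270,175,330,225)); rep("barpot",(h<22)&(s>70)&(v>100),(283,187,312,206)); rep("jar",red,(285,230,320,255)); rep("lock",yel,(380,160,428,195)); rep("red",red,(352,160,372,195))
        Z=P[...,2]
        rep("tall door",(Z>.19)&(Z<.215)&(d>0),(225,150,262,240))
        rep("ovtop",(Z>.235)&(Z<.265)&(d>0),(215,50,360,170))
        rep("panelwhite",(s<50)&(v>150),(352,150,432,200)); rep("knobblk",(v<60),(368,165,392,192))
        rep("mug",(s<60)&(Z>.05),(375,210,412,245)); rep("can",(Z>.1)&(s<80),(170,170,215,215)); rep("oil",(Z>.1)&(d>0),(200,138,236,180)); rep("mill",(Z>.1)&(d>0),(430,195,470,225))
        rep("trivet z",(abs(Z-.008)<.01)&(s<150)&(h<20),(318,205,362,246))
        cv2.imwrite("pics/c1.png",cv2.resize(im[60:250,170:440,::-1],None,fx=2.9,fy=2.9,interpolation=cv2.INTER_CUBIC))
    else:
        rep("lid",blue,(285,165,335,210)); rep("jar",red,(245,178,275,198)); rep("lock",yel,(355,250,395,295)); rep("red",red,(350,222,366,240)); rep("knobblk",(v<50),(345,228,380,260)); rep("barpot",(h<22)&(s>70)&(v>100),(304,158,320,184))
        a=im[205:335,320:430,::-1]; b=im[95:225,235:345,::-1]
        cv2.imwrite("pics/c2.png",cv2.resize(np.hstack([a,b]),None,fx=3.6,fy=3.6,interpolation=cv2.INTER_CUBIC))
E
```

```text
side lid 620 px 311.5 182.0 med [0.518 0.108 0.074] lo [0.469 0.065 0.071] hi [0.565 0.16  0.076]
side jar 314 px 259.4 188.1 med [0.373 0.097 0.083] lo [0.348 0.076 0.072] hi [0.398 0.131 0.085]
side lock 528 px 374.7 275.3 med [ 0.573 -0.266  0.105] lo [ 0.55  -0.277  0.085] hi [ 0.598 -0.212  0.129]
side red 15 px 358.7 229.1 med [ 0.59  -0.102  0.079] lo [ 0.588 -0.112  0.077] hi [ 0.592 -0.093  0.083]
side knobblk 401 px 362.4 242.6 med [ 0.579 -0.163  0.096] lo [ 0.553 -0.178  0.077] hi [ 0.601 -0.15   0.124]
side barpot 201 px 311.0 167.5 med [0.529 0.15  0.104] lo [ 0.5    0.079 -0.004] hi [0.577 0.326 0.112]
top lid 680 px 297.5 199.0 med [0.513 0.118 0.076] lo [0.47  0.071 0.071] hi [0.568 0.168 0.08 ]
top barpot 121 px 296.3 195.9 med [0.52  0.122 0.112] lo [0.503 0.083 0.046] hi [0.554 0.166 0.116]
top jar 284 px 301.0 241.8 med [0.375 0.106 0.084] lo [0.349 0.08  0.057] hi [0.402 0.133 0.089]
top lock 228 px 408.9 178.0 med [ 0.578 -0.252  0.104] lo [ 0.551 -0.272  0.077] hi [ 0.602 -0.207  0.131]
top red 12 px 363.5 176.5 med [ 0.592 -0.1    0.08 ] lo [ 0.59  -0.109  0.
[... 422 characters left out ...]
.173  0.08 ] hi [ 0.606 -0.131  0.126]
top mug 159 px 395.1 224.7 med [ 0.429 -0.201  0.075] lo [ 0.39  -0.235  0.052] hi [ 0.471 -0.163  0.084]
top can 528 px 191.1 189.2 med [0.542 0.459 0.119] lo [0.508 0.425 0.104] hi [0.579 0.495 0.124]
top oil 636 px 220.5 152.6 med [0.642 0.362 0.181] lo [0.572 0.296 0.108] hi [0.667 0.398 0.252]
top mill 288 px 454.2 208.4 med [ 0.471 -0.372  0.152] lo [ 0.452 -0.399  0.108] hi [ 0.494 -0.355  0.163]<stdin>:7: RuntimeWarning: Mean of empty slice.
  ret = ret.dtype.type(ret / rcount)
  return _methods._mean(a, axis=axis, dtype=dtype,
  ret = um.true_divide(
Traceback (most recent call last):
IndexError: index -1 is out of bounds for axis 0 with size 0
```

View pics/c2.png

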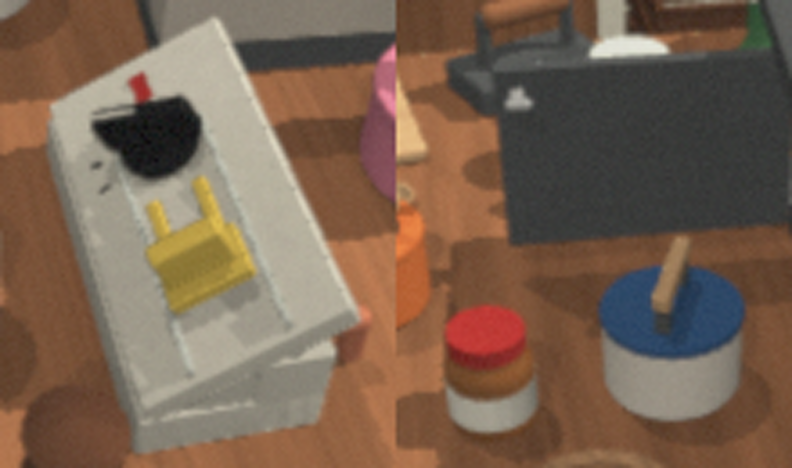

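```bash
python3 - <<'E'
from h import *
from scipy.optimize import least_squares
f={n:np.load(n+"0.npz") for n in("side","top")}
for n in f:
    im,d=f[n]["im"],f[n]["d"]; P=cloud(n,d); H=hsv(im); h,s,v=[H[...,i].astype(int) for i in range(3)]; X,Y,Z=P[...,0],P[...,1],P[...,2]; ok=d>0
    near=lambda x,y,r: np.hypot(X-x,Y-y)<r
    # pot lid & bar
    m=ok&near(.515,.115,.075)&(abs(Z-.074)<.008)&(h>95)&(h<128)&(s>90)
    hull=cv2.minEnclosingCircle(P[m][:,:2].astype(np.float32)); print(n,"lid circ",hull)
    m=ok&near(.515,.115,.06)&(Z>.095)&(Z<.13); q=P[m]; c=q.mean(0); w=np.linalg.svd(q[:,:2]-c[:2])[2][0]; pr=(q[:,:2]-c[:2])@w
    print(n,"bar",m.sum(),c.round(4),"dir",np.degrees(np.arctan2(w[1],w[0])).round(1),"len",np.ptp(pr).round(3), "mid",(c[:2]+w*(pr.max()+pr.min())/2).round(4))
    # trivet
    m=ok&near(.43,0.0,.12)&(Z>.004)&(Z<.014)&(s<200); print(n,"triv",m.sum(),P[m].mean(0).round(3) if m.any() else 0)
    # panel plane
    m=ok&(X>.5)&(X<.68)&(Y>-.34)&(Y<-.06)&(s<60)&(Z>.03)&(Z<.13)&(v>110)
    q=P[m]
    for _ in range(6):
        c=q.mean(0); nn=np.linalg.svd(q-c)[2][2]; nn*=np.sign(nn[2]); q=P[m][abs((P[m]-c)@nn)<.004]
    print(n,"panel",len(q),"n",nn.round(3),"lean",np.degrees(np.arccos(nn[2])).round(1),"yaw",np.degrees(np.arctan2(nn[1],-nn[0])).round(1))
    ex=np.array([0,0,1])-nn*nn[2]; ex/=np.linalg.norm(ex); ey=np.cross(nn,ex)
    R=np.c_[ex,ey,nn]; l=(q-c)@R; b=cv2.minAreaRect(l[:,:2].astype(np.float32)); print("rect",b, "centre",(c+R@np.r_[b[0],0]).round(4))
    # door line
    m=ok&(X>.36)&(X<.62)&(Y>.2)&(Y<.36)&(Z>.198)&(Z<.209)
    if m.any():
        q=P[m]; l=cv2.fitLine(q[:,:2].astype(np.float32),cv2.DIST_HUBER,0,.01,.01).ravel(); pr=(q[:,:2]-l[2:])@l[:2]; print(n,"door",m.sum(),l.round(4),np.degrees(np.arctan2(l[1],l[0])).round(2),"ends",(l[2:]+l[:2]*pr.min()).round(3),(l[2:]+l[:2]*pr.max()).round(3),"width",np.percentile((q[:,:2]-l[2:])@[-l[1],l[0]],[3,97]).round(4))
    m=ok&(abs(Z-.25)<.006)&(X>.55); b=cv2.minAreaRect(P[m][:,:2].astype(np.float32)); print(n,"oven top",b)
im=f["top"]["im"]
cv2.imwrite("pics/c3.png",cv2.resize(np.hstack([im[150:250,165:265,::-1],im[150:250,340:440,::-1]]),None,fx=4,fy=4,interpolation=cv2.INTER_CUBIC))
E
```

```text
side lid circ ((0.5175178647041321, 0.11758410930633545), 0.05697443708777428)
side bar 122 [0.5153 0.112  0.1088] dir -113.4 len 0.085 mid [0.5175 0.117 ]
side triv 1564 [ 0.435 -0.02   0.007]
side panel 3822 n [-0.499  0.01   0.867] lean 29.9 yaw 1.2
rect ((-0.0032599642872810364, 0.01952848583459854), (0.1302560567855835, 0.24184973537921906), 0.06438755989074707) centre [ 0.5879 -0.1937  0.0782]
side door 250 [ 0.9991 -0.0421  0.492   0.2816] -2.41 ends [0.403 0.285] [0.62  0.276] width [-0.0053  0.0089]
side oven top ((1.419215440750122, 0.614418625831604), (1.775564432144165, 1.2142184972763062), 6.1272430419921875)
top lid circ ((0.5192224383354187, 0.11985841393470764), 0.055949337780475616)
top bar 120 [0.5195 0.1182 0.1117] dir 67.7 len 0.082 mid [0.5194 0.118 ]
top triv 1161 [ 0.438 -0.022  0.008]
top panel 1650 n [-0.5    0.013  0.866] lean 30.0 yaw 1.5
rect ((-0.0033721551299095154, -0.004848547279834747), (0.13019044697284698, 0.23478344082832336), 0.09546317160129547) centre [ 0.5918 -0.1913  0.0801]
top door 343 [ 0.999  -0.0455  0.5121  0.2836] -2.61 ends [0.408 0.288] [0.619 0.279] width [-0.0063  0.0071]
top oven top ((0.7663873434066772, 0.14158713817596436), (0.3602556586265564, 0.30824437737464905), 84.23394012451172)
```

View pics/c3.png

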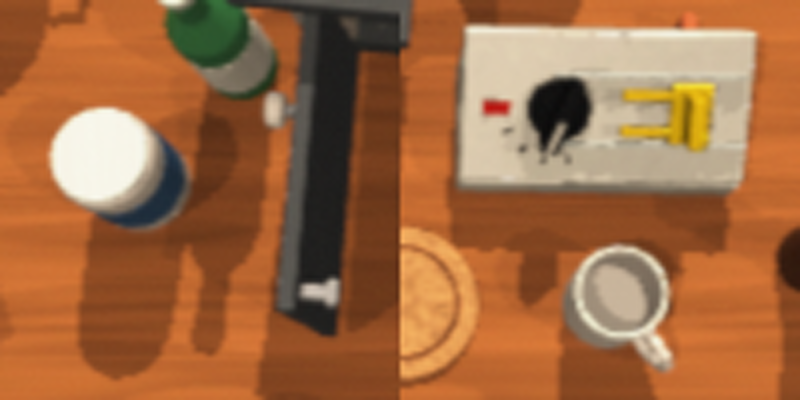

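The target pot candidates in the top view are the blue-lid pot at (298,199), orange at (248,273) and pink at (373,120). I choose blue: the crops show a white body, blue lid and wooden bar. In `c3`, the white knob pointer at about (379,183) points down-slope. The lock is clear of the knob. The door stands about 1.5 rad open, with its top edge running from (236,230) to (248,155).

```bash
cat >> h.py <<'E'
from scipy.spatial.transform import Rotation as Ro
def rot(z,y):  # tool rot from z axis and y hint
    z=np.array(z,float)/np.linalg.norm(z); y=np.array(y,float); y-=z*(y@z); y/=np.linalg.norm(y); return np.c_[np.cross(y,z),y,z]
def goto(p,R=None):
    o=observe(); R0=o["tool_rot"]; s=R0.T@(np.array(p)-o["position"])/0.5
    a=np.zeros(3) if R is None else Ro.from_matrix(R0.T@R).as_rotvec()/np.pi
    print("row",np.round(s,4).tolist(),np.round(a,4).tolist(),"pos",o["position"].round(4),"F",o["ft_force"].round(1),"w",round(o["grip_width"],4),"gf",round(o["gripper_force"],1),"t",round(o["time_s"],2),"q",o["q"].round(0).tolist())
E
python3 - <<'E'
from h import *
a=np.radians(67.2-90); goto([.5185,.1175,.20],rot([0,0,-1],[np.cos(a),np.sin(a),0]))
f=np.load("top0.npz"); im,d=f["im"],f["d"]; P=cloud("top",d); H=hsv(im); s,v=[H[...,i].astype(int) for i in (1,2)]
n=np.array([-.4998,.0115,.866]); ey=np.array([0.0115/.4998*.5,1,0]);ey=np.cross(n,[0,0,1.]);ey=np.cross(n,np.array([0,0,1.])-n*n[2]);ey/=np.linalg.norm(ey);ex=np.cross(ey,n);R=np.c_[ex,ey,n]
red=np.array([.591,-.1005,.0795]); c=red-R@[0,.092,0]; print("panel c",c.round(4),"axes",R.round(3).tolist())
L=(P-c)@R
kn=(abs(L[...,0])<.04)&(abs(L[...,1]-.04)<.045)&(d>0)
for nm,m in(("bar",kn&(L[...,2]>.03)&(L[...,2]<.055)),("ptr",kn&(L[...,2]>.03)&(v>120)&(s<80)),("blk",kn&(v<60))):
    q=L[m]; print(nm,m.sum(),q.mean(0).round(4),q.min(0).round(3),q.max(0).round(3)); 
    w=np.linalg.svd((q-q.mean(0))[:,:2])[2][0]; print(" dir from +y deg",np.degrees(np.arctan2(w[0],w[1])).round(1))
m=(abs(L[...,0])<.05)&(L[...,1]<.0)&(L[...,1]>-.12)&(s>140)&(L[...,2]>.03)&(L[...,2]<.06); q=L[m]; print("tab",m.sum(),q.mean(0).round(4),q.min(0).round(3),q.max(0).round(3))
E
```

```text
row [-0.936, -0.5946, 0.0621] [-0.0004, 0.0003, 0.5401] pos [0.1475 0.5296 0.2308] F [-0.1 -0.9  0. ] w 0.0853 gf 0.0 t 0.1 q [62.0, 22.0, 74.0, -0.0, 84.0, -12.0]
panel c [ 0.5889 -0.1925  0.0795] axes [[0.866, 0.023, -0.5], [-0.02, 1.0, 0.012], [0.5, -0.0, 0.866]]
bar 89 [0.0033 0.0388 0.0382] [-0.028  0.024  0.031] [0.033 0.056 0.045]
 dir from +y deg -69.1
ptr 15 [-0.0149  0.0458  0.0403] [-0.027  0.042  0.035] [-0.002  0.051  0.043]
 dir from +y deg -73.7
blk 169 [0.007  0.0421 0.02  ] [-0.02   0.017  0.001] [0.033 0.065 0.042]
 dir from +y deg -59.4
tab 72 [ 0.0046 -0.067   0.0457] [-0.019 -0.075  0.031] [ 0.025 -0.061  0.054]
```

```bash
python3 -m handwheel '[[[0,0,-0.12],[0,0,0]],[[-0.3,-0.2,-0.14],[0,0,0.05]],[[-0.936,-0.595,-0.1],[0,0,0.54]],[[-0.936,-0.595,-0.1],[0,0,0.54]],[[-0.936,-0.595,-0.1],[0,0,0.54]],[[-0.936,-0.595,-0.1],[0,0,0.54]],[[-0.936,-0.595,-0.1],[0,0,0.54]],[[-0.936,-0.595,-0.1],[0,0,0.54]],[[-0.936,-0.595,-0.1],[0,0,0.54]],[[-0.936,-0.595,-0.1],[0,0,0.54]]]' 0.6 && python3 -c "
from h import *
a=np.radians(67.2-90); goto([.5185,.1175,.15],rot([0,0,-1],[np.cos(a),np.sin(a),0]))"
```

```text
time_s: 1.1
position: [0.4492, 0.1936, 0.2823]
tool_rot: [[0.057, 0.998, -0.0], [0.998, -0.057, 0.0], [0.0, -0.0, -1.0]]
ft_force: [-0.3, 0.6, -0.1]
grip_width: 0.0517
gripper_force: 0.0
row [-0.1439, 0.1473, 0.2645] [-0.0001, 0.0, 0.1084] pos [0.4492 0.1936 0.2823] F [-0.3  0.6 -0.1] w 0.0517 gf 0.0 t 1.1 q [9.0, 14.0, 78.0, 0.0, 89.0, 13.0]
```

```bash
python3 -m handwheel '[[[-0.144,0.147,0.2],[0,0,0.108]],[[-0.144,0.147,0.264],[0,0,0.108]],[[-0.144,0.147,0.264],[0,0,0.108]],[[-0.144,0.147,0.264],[0,0,0.108]],[[-0.144,0.147,0.264],[0,0,0.108]],[[-0.144,0.147,0.264],[0,0,0.108]]]' && python3 -c "
from h import *
a=np.radians(67.2-90); goto([.5185,.1175,.089],rot([0,0,-1],[np.cos(a),np.sin(a),0]))"
```

```text
time_s: 1.7
position: [0.518, 0.12, 0.151]
tool_rot: [[0.38, 0.925, 0.0], [0.925, -0.38, 0.0], [0.0, 0.0, -1.0]]
ft_force: [-0.6, 1.1, 1.1]
grip_width: 0.0512
gripper_force: 0.0
row [-0.0043, 0.0029, 0.124] [0.0, -0.0001, 0.0025] pos [0.518 0.12  0.151] F [-0.6  1.1  1.1] w 0.0512 gf 0.0 t 1.7 q [0.0, 24.0, 85.0, 0.0, 71.0, 23.0]
```

```bash
python3 -m handwheel '[[[-0.004,0.002,0.06],[0,0,0]],[[-0.004,0.002,0.124],[0,0,0]],[[-0.004,0.002,0.124],[0,0,0]],[[-0.004,0.002,0.124],[0,0,0]]]' && python3 -m handwheel '[[[0,0,0],[0,0,0]],[[0,0,0],[0,0,0]],[[0,0,0],[0,0,0]],[[0,0,0],[0,0,0]],[[0,0,0],[0,0,0]],[[0,0,0],[0,0,0]]]' 0 60 && python3 -c "
from h import *
goto([.437,-.0215,.089+.05]);goto([.437,-.0215,.097])"
```

```text
time_s: 2.1
position: [0.5186, 0.1181, 0.0902]
tool_rot: [[0.38, 0.925, 0.002], [0.925, -0.38, 0.0], [0.001, 0.002, -1.0]]
ft_force: [-0.5, -0.5, 0.0]
grip_width: 0.0514
gripper_force: 0.0
time_s: 2.7
position: [0.518, 0.1178, 0.0896]
tool_rot: [[0.38, 0.925, 0.001], [0.925, -0.38, 0.0], [0.001, 0.0, -1.0]]
ft_force: [-4.0, 1.9, 8.3]
grip_width: 0.0127
gripper_force: 60.3
row [-0.3193, -0.0438, -0.099] [0.0, 0.0, 0.0] pos [0.518  0.1178 0.0896] F [-4.   1.9  8.3] w 0.0127 gf 60.3 t 2.7 q [0.0, 28.0, 89.0, 0.0, 62.0, 22.0]
row [-0.3193, -0.0438, -0.015] [0.0, 0.0, 0.0] pos [0.518  0.1178 0.0896] F [-4.   1.9  8.3] w 0.0127 gf 60.3 t 2.7 q [0.0, 28.0, 89.0, 0.0, 62.0, 22.0]
```

```bash
python3 -m handwheel '[[[0,0,-0.04],[0,0,0]],[[0,0,-0.08],[0,0,0]],[[-0.05,-0.007,-0.1],[0,0,0]],[[-0.1,-0.014,-0.1],[0,0,0]],[[-0.16,-0.022,-0.1],[0,0,0]],[[-0.22,-0.03,-0.1],[0,0,0]],[[-0.28,-0.038,-0.1],[0,0,0]],[[-0.319,-0.044,-0.1],[0,0,0]],[[-0.319,-0.044,-0.1],[0,0,0]],[[-0.319,-0.044,-0.1],[0,0,0]]]' && python3 - <<'E'
from h import *
goto([.437,-.0215,.097])
for n in("side","top"):
    im,d=get_image(n); P=cloud(n,d);H=hsv(im); h,s,v=[H[...,i].astype(int) for i in range(3)]
    m=(h>95)&(h<128)&(s>90)&(np.hypot(P[...,0]-.437,P[...,1]+.02)<.08)&(P[...,2]>.09)&(P[...,2]<.16)&(d>0)
    print(n,m.sum(),P[m].min(0).round(3),P[m].max(0).round(3),cv2.minEnclosingCircle(P[m][:,:2].astype(np.float32)))
f=np.load("top0.npz")
for n in("side","top"):
    f=np.load(n+"0.npz");im,d=f["im"],f["d"];P=cloud(n,d);m=(abs(P[...,2]-.008)<.0045)&(np.hypot(P[...,0]-.437,P[...,1]+.02)<.09)&(P[...,2]>.0045); print(n,"triv",cv2.minEnclosingCircle(P[m][:,:2].astype(np.float32)),np.percentile(P[m],[2,98],axis=0).round(3).tolist())
cv2.imwrite("pics/p1.png",get_image("side")[0][60:340,150:470,::-1])
E
```

```text
time_s: 3.7
position: [0.4369, -0.0216, 0.1383]
tool_rot: [[0.381, 0.924, -0.001], [0.924, -0.381, 0.0], [0.0, -0.001, -1.0]]
ft_force: [1.2, -0.1, -7.7]
grip_width: 0.013
gripper_force: 59.9
row [0.0003, 0.0002, 0.0826] [0.0, 0.0, 0.0] pos [ 0.4369 -0.0216  0.1383] F [ 1.2 -0.1 -7.7] w 0.013 gf 59.9 t 3.7 q [-18.0, 17.0, 100.0, 0.0, 63.0, 4.0]
side 875 [ 0.383 -0.078  0.115] [0.491 0.031 0.159] ((0.436331570148468, -0.021319549530744553), 0.05724204331636429)
top 43 [ 0.413 -0.068  0.12 ] [0.453 0.032 0.129] ((0.43440669775009155, -0.01832662709057331), 0.05223175138235092)
side triv ((0.4350229501724243, -0.024729138240218163), 0.0668659433722496) [[0.378, -0.083, 0.005], [0.494, 0.034, 0.009]]
top triv ((0.4371514320373535, -0.02047763392329216), 0.08867000788450241) [[0.378, -0.085, 0.005], [0.501, 0.036, 0.012]]
```

View pics/p1.png

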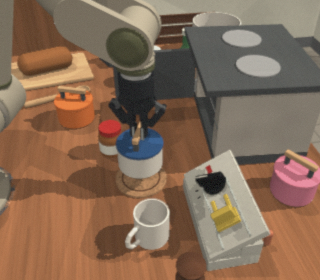

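```bash
python3 -m handwheel '[[[-0.004,0,0.03],[0,0,0]],[[-0.004,0,0.06],[0,0,0]],[[-0.004,0,0.075],[0,0,0]],[[-0.004,0,0.081],[0,0,0]],[[-0.004,0,0.083],[0,0,0]],[[-0.004,0,0.083],[0,0,0]]]' && python3 -m handwheel '[[[0,0,0],[0,0,0]],[[0,0,0],[0,0,0]],[[0,0,0],[0,0,0]],[[0,0,0],[0,0,0]],[[0,0,0],[0,0,0]]]' 0.6 && python3 -m handwheel '[[[0,0,-0.05],[0,0,0]],[[0,0,-0.12],[0,0,0]],[[0,0,-0.22],[0,0,0]],[[0,0,-0.32],[0,0,0]],[[0,0,-0.36],[0,0,0]],[[0,0,-0.38],[0,0,0]]]' 0 && python3 - <<'E'
from h import *
for n in("side","top"):
    im,d=get_image(n); np.savez(n+"1.npz",im=im,d=d); P=cloud(n,d);H=hsv(im); h,s,v=[H[...,i].astype(int) for i in range(3)]
    m=(h>95)&(h<128)&(s>90)&(np.hypot(P[...,0]-.437,P[...,1]+.02)<.08)&(P[...,2]>.05)&(P[...,2]<.16)&(d>0)
    print(n,m.sum(),P[m].min(0).round(3),P[m].max(0).round(3),cv2.minEnclosingCircle(P[m][:,:2].astype(np.float32)))
goto([.44,.36,.3],rot([0,0,-1],[1,0,0])); goto([.44,.36,.3],rot([0,0,-1],[0,1,0]))
f=np.load("top0.npz");im,d=f["im"],f["d"];P=cloud("top",d)
m=(abs(P[...,2]-.25)<.008)&(P[...,0]>.55)&(P[...,0]<.95)&(P[...,1]>-.06)&(P[...,1]<.34)&(d>0)
q=P[m]
for y in np.arange(0,.3,.04):
    w=q[abs(q[:,1]-y)<.01]; print(round(y,2),w[:,0].min().round(4),w[:,0].max().round(4))
E
```

```text
time_s: 4.45
position: [0.4363, -0.0229, 0.098]
tool_rot: [[0.38, 0.925, 0.0], [0.925, -0.38, 0.0], [0.0, 0.0, -1.0]]
ft_force: [-4.5, 3.1, 2.5]
grip_width: 0.0126
gripper_force: 61.3
time_s: 4.95
position: [0.4366, -0.0235, 0.0971]
tool_rot: [[0.38, 0.925, 0.0], [0.925, -0.38, -0.0], [0.0, 0.0, -1.0]]
ft_force: [0.6, -0.2, -0.1]
grip_width: 0.0508
gripper_force: 0.0
time_s: 5.55
position: [0.4367, -0.0236, 0.289]
tool_rot: [[0.38, 0.925, 0.003], [0.925, -0.38, -0.001], [0.0, 0.004, -1.0]]
ft_force: [-0.7, -0.1, 0.2]
grip_width: -0.0001
gripper_force: 0.0
side 927 [ 0.381 -0.079  0.077] [0.491 0.032 0.098] ((0.43535640835762024, -0.022192897275090218), 0.05723188817501068)
top 241 [ 0.402 -0.072  0.078] [0.485 0.032 0.089] ((0.4388347864151001, -0.02083677425980568), 0.05497356504201889)
row [0.712, -0.2854, -0.0258] [0.0003, 0.0, -0.1242] pos [ 0.4365 -0.0235  0.2872] F [-0.   0.2 -0.8] w -0.0004 gf 0.0 t 5.65 q [-19.0, 8.0, 84.0, -0.0, 88.0, 4.0]
row [0.712, -0.2854, -0.0258] [0.0002, 0.0003, -0.6242] pos [ 0.4365 -0.0235  0.2872] F [-0.   0.2 -0.8] w -0.0004 gf 0.0 t 5.65 q [-19.0, 8.0, 84.0, -0.0, 88.0, 4.0]
0.0 0.5974 0.9049
0.04 0.6019 0.9084
0.08 0.6062 0.9111
0.12 0.6104 0.9166
0.16 0.6123 0.9225
0.2 0.6183 0.9253
0.24 0.621 0.9293
0.28 0.6261 0.932
```

```bash
python3 -m handwheel '[[[0.2,-0.08,-0.026],[0,0,-0.03]],[[0.712,-0.27,-0.026],[0,0,-0.124]],[[0.712,-0.27,-0.026],[0,0,-0.124]],[[0.712,-0.27,-0.026],[0,0,-0.124]],[[0.712,-0.27,-0.026],[0,0,-0.124]],[[0.712,-0.27,-0.026],[0,0,-0.124]],[[0.712,-0.27,-0.026],[0,0,-0.124]],[[0.712,-0.27,-0.026],[0,0,-0.124]],[[0.712,-0.27,-0.026],[0,0,-0.124]],[[0.712,-0.27,-0.026],[0,0,-0.124]]]' 0 && python3 - <<'E'
from h import *
goto([.445,.35,.145])
o=observe(); R0=o["tool_rot"]; st=np.array([.445,.35,.145])
for th in(1.51,1.35,1.2,1.05,.9,.75,.6,.5):
    a=np.radians(264.15)-th; b=np.radians(174.15)-th
    p=np.array([.656,.276])+.2*np.array([np.cos(a),np.sin(a)])+.016*np.array([np.cos(b),np.sin(b)])
    print(th,p.round(3),tomove(np.r_[p,.145]-st,R0).round(3))
E
```

```text
time_s: 6.65
position: [0.4466, 0.3572, 0.2977]
tool_rot: [[-0.0, 1.0, -0.003], [1.0, 0.0, -0.002], [-0.002, -0.003, -1.0]]
ft_force: [0.6, -0.5, 0.4]
grip_width: -0.0002
gripper_force: 0.0
row [-0.0137, -0.0022, 0.3055] [0.0, 0.0, 0.0] pos [0.4466 0.3572 0.2977] F [ 0.6 -0.5  0.4] w -0.0002 gf 0.0 t 6.65 q [27.0, 22.0, 63.0, -0.0, 95.0, 27.0]
1.51 [0.457 0.3  ] [-0.1    0.024  0.   ]
1.35 [0.456 0.268] [-0.164  0.021  0.   ]
1.2 [0.459 0.238] [-0.223  0.028  0.   ]
1.05 [0.467 0.209] [-0.281  0.044  0.   ]
0.9 [0.479 0.182] [-0.336  0.068  0.   ]
0.75 [0.495 0.156] [-0.387  0.1    0.   ]
0.6 [0.515 0.134] [-0.433  0.139  0.   ]
0.5 [0.53 0.12] [-0.46   0.169  0.   ]
```

```bash
python3 -m handwheel '[[[-0.005,0,0.09],[0,0,0]],[[-0.01,0,0.18],[0,0,0]],[[-0.013,0,0.27],[0,0,0]],[[-0.013,0,0.305],[0,0,0]],[[-0.013,0,0.305],[0,0,0]]]' && python3 -m handwheel '[[[-0.05,0.012,0],[0,0,0]],[[-0.1,0.024,0],[0,0,0]],[[-0.13,0.022,0],[0,0,0]],[[-0.164,0.021,0],[0,0,0]],[[-0.194,0.024,0],[0,0,0]],[[-0.223,0.028,0],[0,0,0]],[[-0.252,0.036,0],[0,0,0]],[[-0.281,0.044,0],[0,0,0]],[[-0.31,0.056,0],[0,0,0]],[[-0.336,0.068,0],[0,0,0]]]' && python3 - <<'E'
from h import *
goto([.515,.134,.145])
im,d=get_image("top"); P=cloud("top",d)
cv2.imwrite("pics/p2.png",cv2.resize(im[60:260,170:440,::-1],None,fx=2,fy=2))
E
```

```text
time_s: 7.15
position: [0.4459, 0.3485, 0.1444]
tool_rot: [[0.003, 1.0, -0.006], [1.0, -0.003, -0.003], [-0.003, -0.006, -1.0]]
ft_force: [0.0, -0.7, 0.6]
grip_width: 0.0
gripper_force: 0.0
time_s: 8.15
position: [0.4813, 0.1814, 0.1475]
tool_rot: [[0.001, 1.0, -0.0], [1.0, -0.001, -0.0], [-0.0, -0.0, -1.0]]
ft_force: [0.0, 1.9, 0.4]
grip_width: 0.0001
gripper_force: 0.0
row [-0.0947, 0.0675, 0.005] [0.0, 0.0, 0.0] pos [0.4813 0.1814 0.1475] F [0.  1.9 0.4] w 0.0001 gf 0.0 t 8.15 q [7.0, 23.0, 88.0, -0.0, 69.0, 7.0]
```

View pics/p2.png

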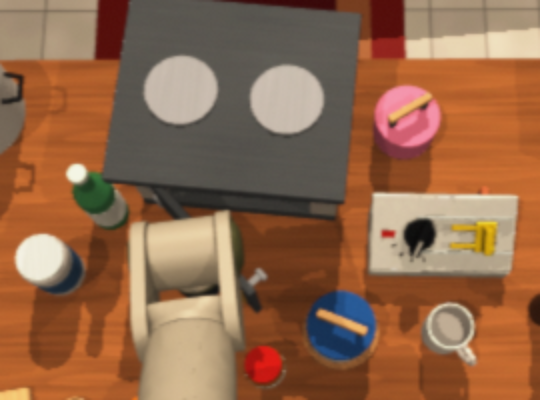

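```bash
python3 -m handwheel '[[[-0.026,0.016,0],[0,0,0]],[[-0.051,0.032,0.002],[0,0,0]],[[-0.073,0.05,0.004],[0,0,0]],[[-0.095,0.068,0.005],[0,0,0]],[[-0.095,0.068,0.005],[0,0,0]],[[-0.04,-0.03,0],[0,0,0]],[[-0.04,-0.05,-0.01],[0,0,0]]]' && python3 - <<'E'
from h import *
t=np.radians(50); h=np.array([.995,-.102,0]); R=rot(np.sin(t)*h-np.cos(t)*np.array([0,0,1]),[1,0,1.])
goto([.45,.14,.15],R)
E
```

```text
time_s: 8.9
position: [0.4526, 0.1638, 0.1518]
tool_rot: [[-0.001, 1.0, -0.004], [1.0, 0.001, 0.0], [0.0, -0.004, -1.0]]
ft_force: [-0.0, -0.3, 1.1]
grip_width: -0.0002
gripper_force: 0.0
row [-0.0477, -0.0052, 0.0036] [-0.278, -0.0243, 0.009] pos [0.4526 0.1638 0.1518] F [-0.  -0.3  1.1] w -0.0002 gf 0.0 t 8.9 q [6.0, 20.0, 92.0, 0.0, 68.0, 6.0]
```

```bash
python3 -m handwheel '[[[-0.048,-0.005,0],[-0.14,-0.012,0.004]],[[-0.048,-0.005,0.0],[-0.278,-0.024,0.009]],[[-0.048,-0.005,0.0],[-0.278,-0.024,0.009]],[[-0.048,-0.005,0.0],[-0.278,-0.024,0.009]],[[-0.048,-0.005,0.0],[-0.278,-0.024,0.009]],[[-0.048,-0.005,0.0],[-0.278,-0.024,0.009]],[[-0.048,-0.005,0.0],[-0.278,-0.024,0.009]],[[-0.048,-0.005,0.0],[-0.278,-0.024,0.009]]]' && python3 - <<'E'
from h import *
im,d=get_image("top"); P=cloud("top",d)
m=(abs(P[...,2]-.203)<.007)&(P[...,0]>.4)&(P[...,0]<.66)&(P[...,1]>.02)&(P[...,1]<.3)&(hsv(im)[...,2]<90)&(d>0); q=P[m]
l=cv2.fitLine(q[:,:2].astype(np.float32),cv2.DIST_HUBER,0,.01,.01).ravel(); pr=(q[:,:2]-l[2:])@l[:2];print(m.sum(),l.round(3),np.degrees(np.arctan2(l[1],l[0])),(l[2:]+l[:2]*pr.min()).round(3),(l[2:]+l[:2]*pr.max()).round(3))
im2,_=get_image("side"); cv2.imwrite("pics/p3.png",np.hstack([im[60:280,190:430,::-1],im2[60:280,200:480,::-1]]))
for th in(.6,.4,.3,.2,.1,.05,0,-.05):
    a=np.radians(264.15)-th; b=np.radians(174.15)-th
    p=np.array([.656,.276])+.2*np.array([np.cos(a),np.sin(a)])+.021*np.array([np.cos(b),np.sin(b)])
    print(th);goto(np.r_[p,.12])
E
```

```text
time_s: 9.7
position: [0.458, 0.1328, 0.1703]
tool_rot: [[0.076, 0.703, 0.707], [0.994, 0.0, -0.107], [-0.075, 0.711, -0.699]]
ft_force: [0.3, 0.6, 0.2]
grip_width: -0.0003
gripper_force: 0.0
283 [0.453 0.891 0.586 0.141] 63.052177 [0.542 0.056] [0.639 0.246]
0.6
row [0.0235, 0.0031, 0.1452] [0.0, 0.0, 0.0] pos [0.4575 0.1329 0.1706] F [-0.1 -0.4 -0.3] w -0.0 gf 0.0 t 9.8 q [9.0, 11.0, 120.0, -69.0, 13.0, 74.0]
0.4
row [-0.0237, 0.0461, 0.1939] [0.0, 0.0, 0.0] pos [0.4575 0.1329 0.1706] F [-0.1 -0.4 -0.3] w -0.0 gf 0.0 t 9.8 q [9.0, 11.0, 120.0, -69.0, 13.0, 74.0]
0.3
row [-0.0423, 0.0701, 0.2202] [0.0, 0.0, 0.0] pos [0.4575 0.1329 0.1706] F [-0.1 -0.4 -0.3] w -0.0 gf 0.0 t 9.8 q [9.0, 11.0, 120.0, -69.0, 13.0, 74.0]
0.2
row [-0.0572, 0.0955, 0.2476] [0.0, 0.0, 0.0] pos [0.4575 0.1329 0.1706] F [-0.1 -0.4 -0.3] w -0.0 gf 0.0 t 9.8 q [9.0, 11.0, 120.0, -69.0, 13.0, 74.0]
0.1
row [-0.0683, 0.122, 0.2757] [0.0, 0.0, 0.0] pos [0.4575 0.1329 0.1706] F [-0.1 -0.4 -0.3] w -0.0 gf 0.0 t 9.8 q [9.0, 11.0, 120.0, -69.0, 13.0, 74.0]
0.05
row [-0.0725, 0.1355, 0.29] [0.0, 0.0, 0.0] pos [0.4575 0.1329 0.1706] F [-0.1 -0.4 -0.3] w -0.0 gf 0.0 t 9.8 q [9.0, 11.0, 120.0, -69.0, 13.0, 74.0]
0
row [-0.0756, 0.1493, 0.3043] [0.0, 0.0, 0.0] pos [0.4575 0.1329 0.1706] F [-0.1 -0.4 -0.3] w -0.0 gf 0.0 t 9.8 q [9.0, 11.0, 120.0, -69.0, 13.0, 74.0]
-0.05
row [-0.0777, 0.1632, 0.3186] [0.0, 0.0, 0.0] pos [0.4575 0.1329 0.1706] F [-0.1 -0.4 -0.3] w -0.0 gf 0.0 t 9.8 q [9.0, 11.0, 120.0, -69.0, 13.0, 74.0]
```

View pics/p3.png

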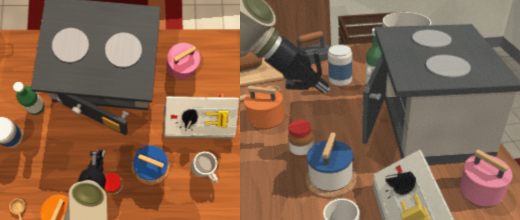

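```bash
python3 - <<'E'
from h import *
t=np.radians(35); h=np.array([.995,-.102,0]); R=rot(np.sin(t)*h-np.cos(t)*np.array([0,0,1]),[1,0,1.])
goto([.50,.11,.12],R)
E
```

```text
row [-0.0315, -0.0121, 0.1356] [0.0577, 0.015, -0.0012] pos [0.4575 0.1329 0.1706] F [-0.1 -0.4 -0.3] w -0.0 gf 0.0 t 9.8 q [9.0, 11.0, 120.0, -69.0, 13.0, 74.0]
```

```bash
python3 -m handwheel '[[[0,0,0],[0.058,0.015,-0.001]],[[0,0,0],[0.058,0.015,-0.001]],[[-0.02,0,0.05],[0.058,0.015,-0.001]],[[-0.03,-0.012,0.1],[0.058,0.015,-0.001]],[[-0.03,-0.012,0.1],[0.058,0.015,-0.001]],[[-0.03,-0.012,0.1],[0.058,0.015,-0.001]]]' ; python3 - <<'E'
from h import *
t=np.radians(35); h=np.array([.995,-.102,0]); R=rot(np.sin(t)*h-np.cos(t)*np.array([0,0,1]),[1,0,1.])
goto([.50,.11,.11],R)
for th in(.35,.2,.1,.05,0,-.05):
    a=np.radians(264.15)-th; b=np.radians(174.15)-th
    p=np.array([.656,.276])+.2*np.array([np.cos(a),np.sin(a)])+.023*np.array([np.cos(b),np.sin(b)])
    print(th,p.round(3));goto(np.r_[p,.11])
E
```

```text
time_s: 10.4
position: [0.4888, 0.1117, 0.1311]
tool_rot: [[0.045, 0.822, 0.567], [0.998, -0.014, -0.059], [-0.04, 0.569, -0.821]]
ft_force: [0.1, -0.2, -0.1]
grip_width: -0.0001
gripper_force: 0.0
row [-0.0007, -0.0056, 0.0476] [-0.0013, 0.0, -0.001] pos [0.4888 0.1117 0.1311] F [ 0.1 -0.2 -0.1] w -0.0001 gf 0.0 t 10.4 q [2.0, 16.0, 115.0, -16.0, 16.0, 17.0]
0.35 [0.548 0.106]
row [-0.0041, 0.0734, 0.1025] [0.0, 0.0, 0.0] pos [0.4888 0.1117 0.1311] F [ 0.1 -0.2 -0.1] w -0.0001 gf 0.0 t 10.4 q [2.0, 16.0, 115.0, -16.0, 16.0, 17.0]
0.2 [0.575 0.092]
row [-0.0302, 0.1175, 0.1343] [0.0, 0.0, 0.0] pos [0.4888 0.1117 0.1311] F [ 0.1 -0.2 -0.1] w -0.0001 gf 0.0 t 10.4 q [2.0, 16.0, 115.0, -16.0, 16.0, 17.0]
0.1 [0.593 0.085]
row [-0.0429, 0.1486, 0.1565] [0.0, 0.0, 0.0] pos [0.4888 0.1117 0.1311] F [ 0.1 -0.2 -0.1] w -0.0001 gf 0.0 t 10.4 q [2.0, 16.0, 115.0, -16.0, 16.0, 17.0]
0.05 [0.603 0.082]
row [-0.0478, 0.1645, 0.1677] [0.0, 0.0, 0.0] pos [0.4888 0.1117 0.1311] F [ 0.1 -0.2 -0.1] w -0.0001 gf 0.0 t 10.4 q [2.0, 16.0, 115.0, -16.0, 16.0, 17.0]
0 [0.613 0.079]
row [-0.0518, 0.1807, 0.1791] [0.0, 0.0, 0.0] pos [0.4888 0.1117 0.1311] F [ 0.1 -0.2 -0.1] w -0.0001 gf 0.0 t 10.4 q [2.0, 16.0, 115.0, -16.0, 16.0, 17.0]
-0.05 [0.623 0.077]
row [-0.0547, 0.197, 0.1905] [0.0, 0.0, 0.0] pos [0.4888 0.1117 0.1311] F [ 0.1 -0.2 -0.1] w -0.0001 gf 0.0 t 10.4 q [2.0, 16.0, 115.0, -16.0, 16.0, 17.0]
```

```bash
python3 -m handwheel '[[[-0.002,0.04,0.06],[0,0,0]],[[-0.004,0.073,0.1025],[0,0,0]],[[-0.017,0.095,0.118],[0,0,0]],[[-0.03,0.1175,0.134],[0,0,0]],[[-0.037,0.133,0.145],[0,0,0]],[[-0.043,0.1486,0.1565],[0,0,0]],[[-0.043,0.1486,0.1565],[0,0,0]]]' ; python3 - <<'E'
from h import *
goto([.603,.082,.11]);goto([.613,.079,.11]);goto([.623,.077,.11])
E
```

```text
time_s: 11.1
position: [0.5933, 0.0852, 0.1115]
tool_rot: [[0.044, 0.821, 0.57], [0.998, -0.013, -0.059], [-0.041, 0.571, -0.82]]
ft_force: [-0.9, 0.3, 0.0]
grip_width: -0.0004
gripper_force: 0.0
row [-0.0053, 0.0144, 0.0139] [0.0, 0.0, 0.0] pos [0.5933 0.0852 0.1115] F [-0.9  0.3  0. ] w -0.0004 gf 0.0 t 11.1 q [-2.0, 25.0, 102.0, -7.0, 18.0, 6.0]
row [-0.0104, 0.0309, 0.0257] [0.0, 0.0, 0.0] pos [0.5933 0.0852 0.1115] F [-0.9  0.3  0. ] w -0.0004 gf 0.0 t 11.1 q [-2.0, 25.0, 102.0, -7.0, 18.0, 6.0]
row [-0.0136, 0.0473, 0.0373] [0.0, 0.0, 0.0] pos [0.5933 0.0852 0.1115] F [-0.9  0.3  0. ] w -0.0004 gf 0.0 t 11.1 q [-2.0, 25.0, 102.0, -7.0, 18.0, 6.0]
```

```bash
python3 -m handwheel '[[[-0.005,0.014,0.014],[0,0,0]],[[-0.008,0.022,0.02],[0,0,0]],[[-0.01,0.031,0.026],[0,0,0]],[[-0.011,0.035,0.029],[0,0,0]],[[-0.011,0.035,0.029],[0,0,0]]]' ; python3 - <<'E'
from h import *
goto([.623,.077,.11])
im,d=get_image("top"); P=cloud("top",d); im2,_=get_image("side")
cv2.imwrite("pics/p4.png",cv2.resize(np.hstack([im[100:240,210:360,::-1],im2[80:220,290:440,::-1]]),None,fx=2.5,fy=2.5))
E
```

```text
time_s: 11.6
position: [0.6152, 0.0787, 0.1094]
tool_rot: [[0.044, 0.821, 0.569], [0.998, -0.012, -0.059], [-0.041, 0.571, -0.82]]
ft_force: [0.3, -0.2, -0.1]
grip_width: -0.0001
gripper_force: 0.1
row [-0.0027, 0.0135, 0.008] [0.0, 0.0, 0.0] pos [0.6152 0.0787 0.1094] F [ 0.3 -0.2 -0.1] w -0.0001 gf 0.1 t 11.6 q [-3.0, 27.0, 99.0, -5.0, 19.0, 3.0]
```

```bash
python3 -m handwheel '[[[-0.001,0.007,0.004],[0,0,0]],[[-0.003,0.0135,0.008],[0,0,0]],[[-0.003,0.0135,0.008],[0,0,0]]]' ; python3 - <<'E'
from h import *
goto([.633,.0765,.11])
E
```

```text
time_s: 12.0
position: [0.6166, 0.0784, 0.1086]
tool_rot: [[0.042, 0.828, 0.559], [0.998, -0.012, -0.058], [-0.041, 0.561, -0.827]]
ft_force: [-42.2, 5.8, 23.9]
grip_width: -0.0
gripper_force: 21.1
row [-0.0025, 0.0288, 0.0163] [0.0, 0.0, 0.0] pos [0.6166 0.0784 0.1086] F [-42.2   5.8  23.9] w -0.0 gf 21.1 t 12.0 q [-3.0, 27.0, 99.0, -5.0, 20.0, 3.0]
```

View pics/p4.png

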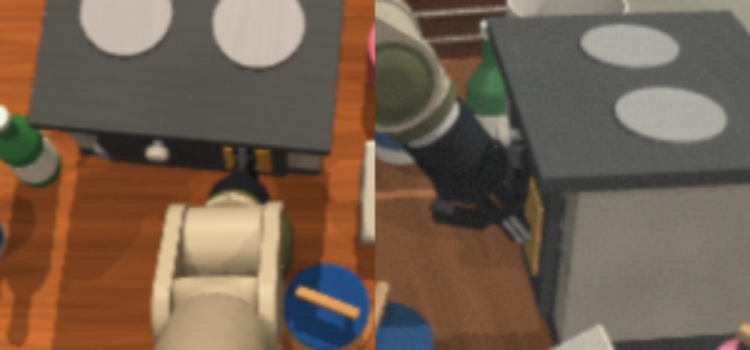

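```bash
python3 - <<'E'
from h import *
goto([.555,.085,.12]);goto([.54,.085,.24])
E
```

```text
row [0.0071, -0.0893, -0.0884] [0.0, 0.0, 0.0] pos [0.6166 0.0784 0.1086] F [-42.2   5.8  23.9] w -0.0 gf 21.1 t 12.0 q [-3.0, 27.0, 99.0, -5.0, 20.0, 3.0]
row [-0.0041, 0.0204, -0.3037] [0.0, 0.0, 0.0] pos [0.6166 0.0784 0.1086] F [-42.2   5.8  23.9] w -0.0 gf 21.1 t 12.0 q [-3.0, 27.0, 99.0, -5.0, 20.0, 3.0]
```

```bash
python3 -m handwheel '[[[0.003,-0.04,-0.04],[0,0,0]],[[0.007,-0.09,-0.088],[0,0,0]],[[0.003,-0.04,-0.2],[0,0,0]],[[-0.004,0.02,-0.304],[0,0,0]],[[-0.004,0.02,-0.304],[0,0,0]],[[-0.004,0.02,-0.304],[0,0,0]]]' ; cat >> h.py <<'E'
PC=np.array([.5889,-.1925,.0795]); _n=np.array([-.4998,.0115,.866]);_n/=np.linalg.norm(_n)
_y=np.cross(_n,np.array([0,0,1.])-_n*_n[2]);_y/=np.linalg.norm(_y); PR=np.c_[np.cross(_y,_n),_y,_n]
def pan(x,y,z): return PC+PR@np.array([x,y,z])
def prot(deg): a=np.radians(deg); return rot(-PR[:,2],PR@[np.cos(a),np.sin(a),0])  # tool y at deg from panel x toward y
E
python3 - <<'E'
from h import *
im,d=get_image("top"); P=cloud("top",d); H=hsv(im); h,s,v=[H[...,i].astype(int) for i in range(3)]
m=(d>0)&(abs(P[...,2]-.074)<.03)&(h>95)&(h<128)&(s>90)&(np.hypot(P[...,0]-.437,P[...,1]+.02)<.08); print("lid",cv2.minEnclosingCircle(P[m][:,:2].astype(np.float32)))
L=(P-PC)@PR; kn=(abs(L[...,0])<.045)&(abs(L[...,1]-.04)<.045)&(d>0)
b=L[kn&(L[...,2]>.03)&(L[...,2]<.05)]; print(len(b),b.mean(0).round(4),b.min(0).round(3),b.max(0).round(3)); r=cv2.minAreaRect(b[:,:2].astype(np.float32)); print(r)
cv2.imwrite("k.png",im)
goto(pan(0,.04,.12),prot(70))
E
```

```text
time_s: 12.6
position: [0.5452, 0.0838, 0.2447]
tool_rot: [[0.044, 0.817, 0.575], [0.998, -0.012, -0.059], [-0.041, 0.577, -0.816]]
ft_force: [0.6, -0.3, -0.9]
grip_width: -0.0002
gripper_force: 0.0
lid ((0.43814507126808167, -0.020953819155693054), 0.05556473508477211)
92 [0.0031 0.0391 0.0377] [-0.028  0.024  0.031] [0.033 0.056 0.044]
((0.002171214669942856, 0.0383647121489048), (0.014883957803249359, 0.06356789916753769), 68.84208679199219)
row [-0.4653, -0.0852, 0.1067] [0.0151, 0.0297, -0.3871] pos [0.5445 0.0837 0.2419] F [-1.4 -0.5 -0.1] w 0.0003 gf 0.0 t 12.65 q [-3.0, 10.0, 98.0, -3.0, 37.0, 1.0]
```

```bash
python3 -m handwheel '[[[-0.15,-0.03,0.0],[0.004,0.007,-0.1]],[[-0.465,-0.085,0.107],[0.015,0.03,-0.387]],[[-0.465,-0.085,0.107],[0.015,0.03,-0.387]],[[-0.465,-0.085,0.107],[0.015,0.03,-0.387]],[[-0.465,-0.085,0.107],[0.015,0.03,-0.387]],[[-0.465,-0.085,0.107],[0.015,0.03,-0.387]],[[-0.465,-0.085,0.107],[0.015,0.03,-0.387]],[[-0.465,-0.085,0.107],[0.015,0.03,-0.387]],[[-0.465,-0.085,0.107],[0.015,0.03,-0.387]],[[-0.465,-0.085,0.107],[0.015,0.03,-0.387]]]' 0.4; python3 - <<'E'
from h import *
goto(pan(0.001,.0395,.06),prot(69.5));goto(pan(0.001,.0395,.015),prot(69.5))
E
```

```text
time_s: 13.65
position: [0.5288, -0.1518, 0.1795]
tool_rot: [[-0.768, 0.4, 0.5], [0.457, 0.89, -0.01], [-0.449, 0.221, -0.866]]
ft_force: [0.3, 1.5, -0.9]
grip_width: 0.0341
gripper_force: 0.0
row [-0.0069, 0.0035, 0.1141] [0.0005, -0.0002, -0.0307] pos [ 0.5288 -0.1518  0.1795] F [ 0.3  1.5 -0.9] w 0.0341 gf 0.0 t 13.65 q [-36.0, 15.0, 101.0, 26.0, 42.0, -115.0]
row [-0.0069, 0.0034, 0.2041] [0.0005, -0.0002, -0.0307] pos [ 0.5288 -0.1518  0.1795] F [ 0.3  1.5 -0.9] w 0.0341 gf 0.0 t 13.65 q [-36.0, 15.0, 101.0, 26.0, 42.0, -115.0]
```

```bash
python3 -m handwheel '[[[-0.007,0.003,0],[0,0,-0.031]],[[-0.007,0.003,0.06],[0,0,-0.031]],[[-0.007,0.003,0.12],[0,0,-0.031]],[[-0.007,0.003,0.18],[0,0,-0.031]],[[-0.007,0.003,0.204],[0,0,-0.031]],[[-0.007,0.003,0.204],[0,0,-0.031]]]'; python3 - <<'E'
from h import *
goto(pan(0.001,.0395,.015),prot(69.5))
E
```

```text
time_s: 14.25
position: [0.5837, -0.1518, 0.0932]
tool_rot: [[-0.802, 0.326, 0.5], [0.372, 0.928, -0.009], [-0.467, 0.179, -0.866]]
ft_force: [-0.7, 0.4, 0.3]
grip_width: 0.0344
gripper_force: 0.0
row [0.0002, -0.0023, -0.0] [0.0009, -0.0003, -0.001] pos [ 0.5837 -0.1518  0.0932] F [-0.7  0.4  0.3] w 0.0344 gf 0.0 t 14.25 q [-32.0, 27.0, 100.0, 31.0, 31.0, -124.0]
```

```bash
python3 -m handwheel '[[[0,0,0],[0,0,0]],[[0,0,0],[0,0,0]],[[0,0,0],[0,0,0]],[[0,0,0],[0,0,0]]]' 0 40 && python3 -m handwheel '[[[0,0,0],[0,0,0.039]],[[0,0,0],[0,0,0.078]],[[0,0,0],[0,0,0.117]],[[0,0,0],[0,0,0.156]],[[0,0,0],[0,0,0.194]],[[0,0,0],[0,0,0.233]],[[0,0,0],[0,0,0.272]],[[0,0,0],[0,0,0.31]],[[0,0,0],[0,0,0.35]],[[0,0,0],[0,0,0.388]]]' && python3 -m handwheel '[[[0,0,0],[0,0,0]],[[0,0,0],[0,0,0]]]' ; python3 - <<'E'
from h import *
goto(pan(0.001,.0395,.015),prot(0))
E
```

```text
time_s: 14.65
position: [0.5836, -0.1535, 0.0964]
tool_rot: [[-0.8, 0.326, 0.504], [0.371, 0.929, -0.013], [-0.472, 0.176, -0.864]]
ft_force: [-0.2, -7.4, -5.8]
grip_width: 0.0129
gripper_force: 42.6
time_s: 15.65
position: [0.5814, -0.1554, 0.0951]
tool_rot: [[0.036, 0.865, 0.5], [0.999, -0.033, -0.016], [0.002, 0.5, -0.866]]
ft_force: [-20.5, -22.0, -7.5]
grip_width: 0.0128
gripper_force: 43.9
time_s: 15.85
position: [0.5814, -0.1554, 0.0951]
tool_rot: [[0.032, 0.865, 0.5], [0.999, -0.028, -0.016], [0.0, 0.501, -0.866]]
ft_force: [-19.2, -21.1, -8.2]
grip_width: 0.013
gripper_force: 43.9
row [0.0052, 0.0008, 0.0054] [0.0002, 0.0014, -0.0026] pos [ 0.5814 -0.1554  0.0951] F [-19.2 -21.1  -8.2] w 0.013 gf 43.9 t 15.85 q [-33.0, 27.0, 100.0, 30.0, 31.0, -54.0]
```

```bash
python3 -m handwheel '[[[-0.004,-0.003,0],[0,0,0]],[[-0.007,-0.005,0],[0,0,0]],[[-0.007,-0.005,0],[0,0,0]]]' && python3 -m handwheel '[[[0,0,0],[0,0,0]],[[0,0,0],[0,0,0]],[[0,0,0],[0,0,0]]]' 0.4 && python3 -m handwheel '[[[0,0,-0.05],[0,0,0]],[[0,0,-0.12],[0,0,0]],[[0,0,-0.2],[0,0,0]],[[0,0,-0.2],[0,0,0]],[[-0.1,-0.15,-0.3],[0,0,0]],[[-0.2,-0.2,-0.34],[0,0,0]],[[-0.25,-0.25,-0.34],[0,0,0]],[[-0.25,-0.25,-0.34],[0,0,0]]]' 0; python3 - <<'E'
from h import *
for n in("top","side"):
    im,d=get_image(n); P=cloud(n,d); s,v=[hsv(im)[...,i].astype(int) for i in (1,2)]
    L=(P-PC)@PR; kn=(abs(L[...,0])<.045)&(abs(L[...,1]-.04)<.05)&(d>0)
    b=L[kn&(L[...,2]>.03)&(L[...,2]<.05)]; print(n,len(b)); 
    if len(b)>20:
        w=np.linalg.svd(b[:,:2]-b[:,:2].mean(0))[2][0]; print(b.mean(0).round(4),np.degrees(np.arctan2(w[0],w[1])).round(1),cv2.minAreaRect(b[:,:2].astype(np.float32)))
    m=(abs(L[...,0])<.05)&(L[...,1]<.0)&(L[...,1]>-.12)&(s>140)&(L[...,2]>.03)&(L[...,2]<.06); q=L[m]
    if len(q): print("tab",m.sum(),q.mean(0).round(4),q.min(0).round(3),q.max(0).round(3))
    cv2.imwrite(f"pics/{n}5.png",cv2.resize(im[140:300,300:460,::-1],None,fx=3,fy=3,interpolation=cv2.INTER_CUBIC))
o=observe(); print(o["position"],o["q"].round(0))
E
```

```text
time_s: 16.15
position: [0.5812, -0.1557, 0.0949]
tool_rot: [[0.029, 0.864, 0.503], [1.0, -0.028, -0.011], [0.005, 0.503, -0.864]]
ft_force: [-7.8, -0.8, 2.1]
grip_width: 0.0129
gripper_force: 44.0
time_s: 16.45
position: [0.5824, -0.1558, 0.0952]
tool_rot: [[0.029, 0.863, 0.505], [1.0, -0.027, -0.011], [0.004, 0.505, -0.863]]
ft_force: [-0.2, 0.1, -0.5]
grip_width: 0.0344
gripper_force: 0.0
time_s: 17.25
position: [0.3834, -0.2767, 0.1778]
tool_rot: [[0.03, 0.863, 0.504], [1.0, -0.027, -0.012], [0.004, 0.504, -0.863]]
ft_force: [0.5, -0.1, -0.2]
grip_width: -0.0001
gripper_force: 0.0
top 95
[0.0037 0.0409 0.0382] -179.9 ((0.0034168208949267864, 0.04043862596154213), (0.014473802410066128, 0.06173268333077431), 1.0648738145828247)
tab 75 [ 0.0047 -0.0671  0.0447] [-0.02  -0.076  0.031] [ 0.025 -0.061  0.054]
side 163
[-0.0007  0.0356  0.0383] -179.3 ((-0.0015816045925021172, 0.03842360898852348), (0.06545471400022507, 0.014352228492498398), 89.85640716552734)
tab 217 [ 0.0011 -0.0716  0.0431] [-0.02  -0.076  0.03 ] [ 0.021 -0.061  0.05 ]
[ 0.38229533 -0.27942376  0.1773187 ] [-66.  10. 108.  35.  53. -83.]
```

View pics/side5.png

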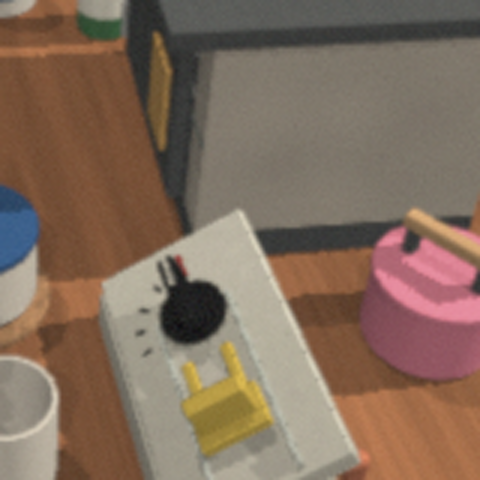

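```bash
python3 - <<'E'
from h import *
for a in((0,-.1,.12),(0,-.1,.06),(0,-.1,.027)): goto(pan(*a),prot(0))
E
```

```text
row [-0.0127, 0.2562, 0.135] [0.0013, 0.0011, -0.0044] pos [ 0.3823 -0.2794  0.1773] F [1.  0.7 0.3] w 0.0 gf 0.0 t 17.35 q [-66.0, 10.0, 108.0, 35.0, 53.0, -83.0]
row [-0.0123, 0.2557, 0.255] [0.0013, 0.0011, -0.0044] pos [ 0.3823 -0.2794  0.1773] F [1.  0.7 0.3] w 0.0 gf 0.0 t 17.35 q [-66.0, 10.0, 108.0, 35.0, 53.0, -83.0]
row [-0.0121, 0.2554, 0.321] [0.0013, 0.0011, -0.0044] pos [ 0.3823 -0.2794  0.1773] F [1.  0.7 0.3] w 0.0 gf 0.0 t 17.35 q [-66.0, 10.0, 108.0, 35.0, 53.0, -83.0]
```

```bash
python3 -m handwheel '[[[-0.006,0.1,0.05],[0,0,0]],[[-0.012,0.2,0.1],[0,0,0]],[[-0.012,0.256,0.135],[0,0,-0.004]],[[-0.012,0.256,0.135],[0,0,-0.004]],[[-0.012,0.256,0.2],[0,0,-0.004]],[[-0.012,0.256,0.255],[0,0,-0.004]],[[-0.012,0.256,0.29],[0,0,-0.004]],[[-0.012,0.256,0.321],[0,0,-0.004]],[[-0.012,0.256,0.321],[0,0,-0.004]]]' 0; python3 - <<'E'
from h import *
o=observe(); print(((o["position"]-PC)@PR).round(4))
for y in(-.075,-.05,-.03): goto(pan(0,y,.027))
E
```

```text
time_s: 18.25
position: [0.576, -0.2858, 0.1016]
tool_rot: [[0.018, 0.865, 0.502], [1.0, -0.016, -0.008], [0.0, 0.502, -0.865]]
ft_force: [-0.5, -0.3, -0.9]
grip_width: 0.0001
gripper_force: 0.0
[ 0.0018 -0.0936  0.0246]
row [0.0371, -0.0033, -0.0048] [0.0, 0.0, 0.0] pos [ 0.576  -0.2858  0.1016] F [-0.5 -0.3 -0.9] w 0.0001 gf 0.0 t 18.25 q [-45.0, 30.0, 91.0, 32.0, 41.0, -66.0]
row [0.0871, -0.0031, -0.0046] [0.0, 0.0, 0.0] pos [ 0.576  -0.2858  0.1016] F [-0.5 -0.3 -0.9] w 0.0001 gf 0.0 t 18.25 q [-45.0, 30.0, 91.0, 32.0, 41.0, -66.0]
row [0.1271, -0.003, -0.0045] [0.0, 0.0, 0.0] pos [ 0.576  -0.2858  0.1016] F [-0.5 -0.3 -0.9] w 0.0001 gf 0.0 t 18.25 q [-45.0, 30.0, 91.0, 32.0, 41.0, -66.0]
```

```bash
python3 -m handwheel '[[[0.018,-0.003,-0.004],[0,0,0]],[[0.036,-0.003,-0.004],[0,0,0]],[[0.054,-0.003,-0.004],[0,0,0]],[[0.072,-0.003,-0.004],[0,0,0]],[[0.09,-0.003,-0.004],[0,0,0]],[[0.1,-0.003,-0.004],[0,0,0]],[[0.1,-0.003,-0.004],[0,0,0]]]'; python3 - <<'E'
from h import *
o=observe(); print(((o["position"]-PC)@PR).round(4),(o["ft_force"]@PR).round(1)); goto(pan(0,-.03,.027))
E
```

```text
time_s: 18.95
position: [0.5745, -0.2356, 0.1045]
tool_rot: [[0.018, 0.864, 0.503], [1.0, -0.015, -0.01], [-0.001, 0.503, -0.864]]
ft_force: [-0.1, 0.4, -0.7]
grip_width: 0.0002
gripper_force: 0.0
[ 0.0009 -0.0434  0.0284] [-0.4  0.4 -0.6]
row [0.0269, -0.0018, 0.0028] [0.0, 0.0, 0.0] pos [ 0.5745 -0.2356  0.1045] F [-0.1  0.4 -0.7] w 0.0002 gf 0.0 t 18.95 q [-41.0, 28.0, 95.0, 32.0, 37.0, -63.0]
```

```bash
python3 -m handwheel '[[[0.012,-0.001,0.003],[0,0,0]],[[0.022,-0.002,0.003],[0,0,0]],[[0.027,-0.002,0.003],[0,0,0]],[[0.032,-0.002,0.003],[0,0,0]],[[0.032,-0.002,0.003],[0,0,0]]]'; python3 - <<'E'
from h import *
o=observe(); print(((o["position"]-PC)@PR).round(4),(o["ft_force"]@PR).round(1))
im,d=get_image("side"); L=(cloud("side",d)-PC)@PR; h,s,v=[hsv(im)[...,i].astype(int) for i in range(3)]
m=(abs(L[...,0])<.05)&(abs(L[...,1])<.12)&(s>140)&(h>18)&(h<36)&(L[...,2]>.03)&(L[...,2]<.06)&(d>0); q=L[m]; print("tab",m.sum(),q.min(0).round(3),q.max(0).round(3),q.mean(0).round(4))
E
```

```text
time_s: 19.45
position: [0.5747, -0.2223, 0.1026]
tool_rot: [[0.02, 0.864, 0.504], [1.0, -0.015, -0.015], [-0.005, 0.504, -0.864]]
ft_force: [-0.3, -9.2, -1.5]
grip_width: 0.0001
gripper_force: 4.8
[-0.0001 -0.0302  0.0267] [-0.9 -9.3 -1.3]
tab 22 [-0.015 -0.037  0.031] [ 0.021 -0.01   0.045] [ 0.0151 -0.0193  0.0368]
```

```bash
python3 -m handwheel '[[[0.005,0,0],[0,0,0]],[[0.007,0,0],[0,0,0]],[[0.007,0,0],[0,0,0]]]'; python3 -c "
from h import *
o=observe(); print(((o['position']-PC)@PR).round(4),(o['ft_force']@PR).round(1))"
```

```text
time_s: 19.8
position: [0.5748, -0.2221, 0.1028]
tool_rot: [[0.023, 0.863, 0.505], [1.0, -0.015, -0.02], [-0.01, 0.505, -0.863]]
ft_force: [-4.5, -23.5, -5.7]
grip_width: -0.0002
gripper_force: 11.7
[ 0.     -0.0299  0.0268] [ -6.3 -23.6  -3. ]
```

```bash
python3 -m handwheel '[[[-0.02,0,0],[0,0,0]],[[-0.04,0,0],[0,0,0]],[[-0.04,0,-0.1],[0,0,0]],[[-0.04,0,-0.2],[0,0,0]],[[-0.04,-0.1,-0.3],[0,0,0]],[[-0.04,-0.2,-0.36],[0,0,0]],[[-0.04,-0.22,-0.36],[0,0,0]],[[-0.04,-0.22,-0.36],[0,0,0]],[[-0.04,-0.22,-0.36],[0,0,0]]]'; python3 - <<'E'
from h import *
ims=[]
for n in("top","side"):
    im,d=get_image(n); P=cloud(n,d); L=(P-PC)@PR; h,s,v=[hsv(im)[...,i].astype(int) for i in range(3)]; ims.append(im)
    m=(abs(L[...,0])<.05)&(abs(L[...,1])<.12)&(s>140)&(h>18)&(h<36)&(L[...,2]>.03)&(L[...,2]<.06)&(d>0); q=L[m]; print(n,"tab",m.sum(),q.min(0).round(3),q.max(0).round(3),q.mean(0).round(4))
    b=L[(abs(L[...,0])<.03)&(L[...,1]<.08)&(L[...,1]>.004)&(v<80)&(d>0)&(L[...,2]>.03)&(L[...,2]<.05)]; w=np.linalg.svd(b[:,:2]-b[:,:2].mean(0))[2][0]; print("bar deg",np.degrees(np.arctan2(w[0],w[1])).round(1))
    m=(d>0)&(abs(P[...,2]-.084)<.03)&(h>95)&(h<128)&(s>90)&(np.hypot(P[...,0]-.437,P[...,1]+.02)<.08); print("lid",P[m][:,2].mean().round(4),cv2.minEnclosingCircle(P[m][:,:2].astype(np.float32)))
cv2.imwrite("pics/f.png",np.hstack([ims[0][60:290,160:490,::-1],ims[1][90:320,230:480,::-1]]))
o=observe();print(o["time_s"],o["ft_force"].round(1))
E
```

```text
time_s: 20.7
position: [0.3886, -0.2339, 0.2031]
tool_rot: [[0.02, 0.864, 0.504], [1.0, -0.017, -0.012], [-0.002, 0.504, -0.864]]
ft_force: [-0.5, -0.1, -0.4]
grip_width: 0.0
gripper_force: 0.0
top tab 84 [-0.018 -0.021  0.03 ] [0.025 0.039 0.054] [ 0.0044 -0.0067  0.0445]
bar deg -177.7
lid 0.0835 ((0.4386054277420044, -0.020419802516698837), 0.055618301033973694)
side tab 214 [-0.02  -0.022  0.03 ] [0.021 0.025 0.051] [ 0.0004 -0.0155  0.0425]
bar deg -175.5
lid 0.0821 ((0.4354945421218872, -0.022420121356844902), 0.05671175569295883)
20.8 [ 0.8 -0.2  0.1]
```

View pics/f.png

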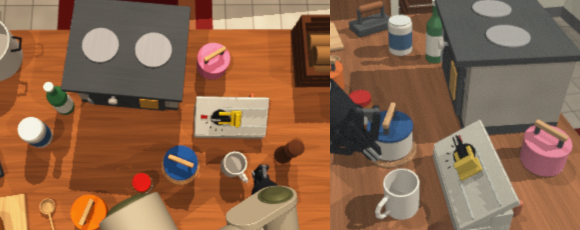

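The final picture shows the pot centred on the trivet, the door shut, and the knob pointing at the red mark. The lock tab has moved from y = -76 to -21 mm, which is its full 55 mm of travel, and the robot is touching nothing.

```bash
python3 -c "
from rig import *
print(close_job())"
```

```text
the job is handed in; nothing more can be done
None
```

I handed the job in after about 21 s of robot time; the hand-in returned no verdict. By my last measurements the pot stands on the trivet within about 5 mm of centre, the oven door is shut on its catch, the knob points at the red mark, and the lock is slid its full 55 mm over the knob. The bystanders look unmoved in the last picture.

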